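# Pin and lock the carrier wheel on a tube rotator

## Robot

A 7-joint arm with a two-finger parallel gripper is mounted at the origin on the work surface. World frame = base frame: x ahead of the robot, y to its left, z up, the work surface at z = 0. Lengths are in m, angles in degrees, forces in N, time in s.
With the tool pointing down it reaches from about 0.4 to 0.875 m from the base axis. Payload 4.4 kg.
Tool frame: the origin (TCP) lies between the finger pads; the fingertips stand 17 mm ahead of it and the grasp point (between the pads) lies 2 mm behind it (env.nose_length is the z of the fingertips in the tool frame, in m); z points along the fingers, y is the direction in which the jaws open and shut (so a half turn about z gives the same grasp; the last joint's range is limited). The gripper opens to 85 mm and grips with 20 to 120 N. Pads are 22 mm wide; open, the fingers measure 114 mm over their backs; the gripper's body (76 mm by 85 mm) begins 54 mm behind the grasp point. The pads swing forward as they close: fully open they stand 13 mm farther back than shut.
Start: joints at [61.261, 36.005, 2.206, 86.941, -1.547, 57.084, -1.146], TCP at [0.274, -0.589, 0.248] pointing down, gripper open.
Joint ranges: [-175.42, 175.42], [-21.48, 121.26], [-71.46, 75.88], [10.55, 141.38], [-63.04, 243.04], [13.31, 113.54], [-168.57, 168.57]. Speed limits (degrees/s): [147.25, 147.25, 180, 180, 180, 180, 180].

## Interface

Orientations are given as [roll, pitch, yaw] about the fixed x, y, z axes, in that order (R = Rz(yaw) Ry(pitch) Rx(roll)).
In Python, from station import get_obs, cams, env gives the robot as it stands.
- The arm moves only by the shell command python3 -m crank 'ROWS' [OPENING] [FORCE]. ROWS is JSON, a list of rows, each a list of 4 numbers: the shift along the tool's x, y, z in m, then the turn about the tool's z in rad. A call has 1 to 8 rows; each row shifts and turns the commanded pose from where the row before left it, along the tool's axes as they then stand; what a row does not reach is not made up. A row lasts 1/12 s, in which the tool goes at most 41.7 mm and 7.16 degrees, less where a joint would pass 70% of its speed; a pose out of reach is approached as far as the arm can. A call with a gripper value outside its range is refused whole. OPENING is the finger opening in m, from 0 to 0.0854, set as the call begins (- or left out, the last holds). The fingers move at their own pace and stop on an object; FORCE is the grip in N (left out, the last holds). Time passes only in rows, so rows that do not move let the fingers close. It gives the time, the measured TCP pose, the force and the opening at its end, in the units of the state.
- get_obs(): the state, without advancing time (a new reading comes with each control period).
- cams.snapshot(name): name is "scene" or "top" or "wrist"; returns the picture (384x512x3 uint8, blue, green, red); there is no depth.
- cams.camera_params(name): a dict with "vfov" (degrees; the focal length in pixels is half the picture's height over the tangent of half this angle, whatever the lens; pixels are square), "cx", "cy" (the principal point, pixels), "camera_from_world" (4x4, takes a point from world to camera coordinates); the wrist camera has in their place "tool_from_camera" (4x4, takes a point from camera to tool coordinates, whose origin is the TCP and whose axes are the flange's). Camera axes: x right, y up, looking along -z (the intrinsics and any distortion apply to the point x, -y, -z); pixel columns grow to the right and rows downward; lengths in m; the calibration is good to about 2 mm. A picture is of the moment at which its call begins: read the wrist's pose just before it. camera_params takes no time and is no camera call.
- env.job_done(): hands the job in, once; it reports no verdict.
The state is a dict: "clock": time; "qpos": joint angles; "dq": joint speeds; "joint_efforts": joint torques, N m; "eef_pos": TCP position; "eef_rot": TCP orientation; "ft_force": force on the tool from outside, world axes, zero at the start; "ft_torque": the same for the moment, N m; "width": finger opening in m.
Only numpy, scipy, OpenCV 4.12 (cv2) and the standard library are available. Lean on these libraries where they do the work, as an engineer would, in place of code of your own. Each camera call takes 0.05 s, during which the arm holds its last target.

## Task

Secure the carrier wheel of the tube rotator: take the linchpin from its parking block and push it down through the cross hole of the drive stub until its collar sits fully home, with the ring still open and pointing out past the stub's free end. Then swing its sprung ring down over the stub's end until it snaps shut under the pin's tip. The hole has to be felt for: never press the pin or its ring against the rotator with more than about 25 N, and leave the bottle, the jar and the spanner where they are.

Things in the scene. Friction and masses are not known exactly. Their poses are not given: they have to be found in the camera images.
- rotator: Fixed tube rotator, origin under its centre: white housing 130 x 120 x 190 mm high; on its local -y side a grey wheel (120 mm across, outer face 85 mm from the centre) and a level square steel drive stub, 24 x 24 mm, along local -y, top face 132 mm up. One vertical through hole in the stub, 12 mm wide, 1.5 mm chamfer; the stub's free end is 14 mm beyond the hole's centre.
- hole_mark (a point): Point at the level of the stub's top, on its centre line; axes as the rotator's (-y outward along the stub, z up). The stub has end float: the hole's centre lies on this line but 2 to 24 mm FARTHER OUT (-y) than this point, differently each time and not measured: find it by feel or sight. The stub stays put under the pin.
- stand: Fixed grey parking block 50 x 50 x 55 mm high, origin at the centre of its underside, with a 12 mm wide, 48 mm deep hole in the middle of its top; the linchpin stands in it.
- pin: Steel linchpin, 0.11 to 0.18 kg, upright in the stand. Origin: centre of its collar's underside (seating face), z up. Shank 10 mm thick, 40 mm down, last 4 mm tapered to 7 mm. Collar 26 mm wide, 12 high; hinge bar along local x at z 6 mm, 48 mm long. Dark grip block 14 x 14 mm, sides along x and y, from z 17 to 51 mm. The open ring sticks out level along local -y, 54 mm, at z 6 mm.
- ring_bow (a point): Middle of the straight outer bar (bow) of the pin's ring, 52 mm from the hinge line. The ring is a U of 4.4 mm steel wire, 46 mm wide outside, 38 mm inside. Shut, it hangs along the pin, straddling the stub, with the bow just under the pin's tip. It can be pushed at the bow with shut fingers.
- ring (a joint): Ring angle about the pin's local x at z 6 mm: 0 = open (level, along local -y), 1.57 = shut (hanging down; hard stop at 1.6). Its over-centre spring holds it open below 0.8 and snaps it shut above; at the bow it takes about 2.5 N at first, falling to zero at 0.8.
- flask: Bystander: amber bottle 52 mm in diameter, 100 mm high, origin at the centre of its underside. Do not disturb.
- jar: Bystander: white jar 56 mm in diameter, 60 mm high, origin at the centre of its underside. Do not disturb.
- spanner: Bystander: spanner 150 mm long lying on the bench along its local x, origin under its middle. Do not disturb.
Mind the look-alikes: they are no part of the job. Leave any yellow look-alike of the pin alone.

How it is judged:
By the outcome, as a careful person would: the job done as asked, in the order asked, and still so for the second after the job is handed in, with the robot touching nothing.
It also fails if it takes over 72 s, if anything falls off the work surface, if the arm or the gripper's body presses on something with over 40 N, if the wrist force passes 120 N, or if a joint passes its speed limit or range.

## Working session

There is one attempt and no reset: what is moved stays moved. The work goes in short steps, Python scripts to look and compute and a shell command to move; the robot and the scene stay as the last step left them, time stands still between calls to the robot, and variables do not carry over. Pictures are saved under pics/ and viewed, and the job is handed in when it is done.

```bash
ls; mkdir -p pics; python3 - <<'E'
from station import get_obs,cams,env
import cv2
o=get_obs()
for k,v in o.items(): print(k,v)
for n in ("scene","top","wrist"):
    p=cams.camera_params(n); print(n,p)
    cv2.imwrite(f"pics/{n}0.png",cams.snapshot(n))
E
```

```text
pics
clock 0.0
qpos [61.26122669 36.05828428  2.2013121  86.99817314 -1.54614558 57.08315815
 -1.14373539]
dq [ 0.01139972 -0.0503405  -0.03375856 -0.15519869 -0.08320621 -0.0885952
 -0.01509979]
joint_efforts [-1.17131763e-04 -5.63395143e+01  1.22643359e+00 -1.93449301e+01
  1.09739168e-02  1.03835689e-02 -1.17087779e-05]
eef_pos [ 0.27415658 -0.58868229  0.24738367]
eef_rot [-1.79890039e+02  1.43058091e-03  2.49723135e+01]
ft_force [-0.65447885 -0.32867538 -0.77113916]
ft_torque [-0.05853869  0.00319064 -0.02947939]
width 0.08553325780886539
scene {'vfov': 48.976588241375076, 'cx': 251.24368187319143, 'cy': 190.7543300987137, 'camera_from_world': array([[-0.219838  ,  0.97540036,  0.01629053,  0.1182095 ],
       [-0.75201261, -0.18008024,  0.63407266,  0.3450524 ],
       [ 0.6214083 ,  0.12714258,  0.77310186, -1.41670702],
       [ 0.        ,  0.        ,  0.        ,  1.        ]])}
top {'vfov': 46.32187925959648, 'cx': 257.28896652268287, 'cy': 189.13834795900985, 'camera_from_world': array([[-0.06382717, -0.99794249, -0.00607285,  0.02426397],
       [ 0.97486301, -0.06365038,  0.21351989, -0.54622066],
       [-0.21346711,  0.00770817,  0.97691984, -1.02754752],
       [ 0.        ,  0.        ,  0.        ,  1.        ]])}
wrist {'vfov': 61.016515854109166, 'cx': 260.82138599447217, 'cy': 190.4655554611444, 'tool_from_camera': array([[-1.25475893e-04,  9.59483611e-01,  2.81764413e-01,
         7.31656166e-02],
       [ 9.99999977e-01,  7.09734106e-05,  2.03638441e-04,
        -6.41765934e-04],
       [ 1.75389965e-04,  2.81764432e-01, -9.59483598e-01,
        -1.25384653e-01],
       [ 0.00000000e+00,  0.00000000e+00,  0.00000000e+00,
         1.00000000e+00]])}
```

View pics/scene0.png

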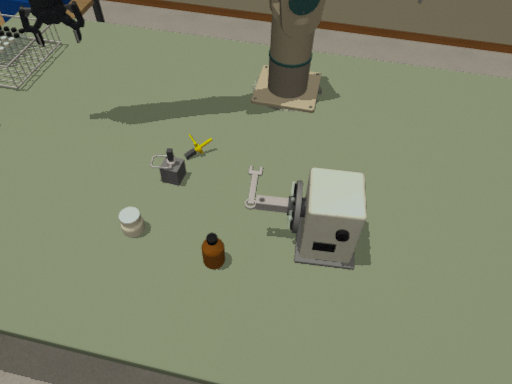

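View pics/top0.png

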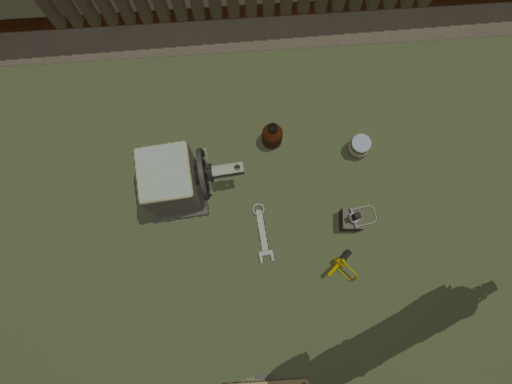

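View pics/wrist0.png

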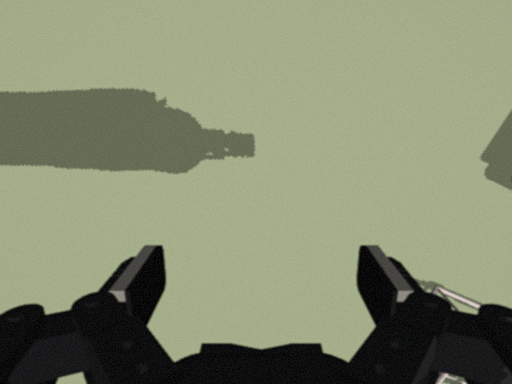

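The scene shows the steel pin in its grey stand at scene (172,165) / top (353,217). The yellow look-alike lies at scene (198,148) / top (343,268). The rotator stub is at top (227,171) and its hole at about (238,168). I'll check both in close crops.

```bash
python3 - <<'E'
import cv2,numpy as np
t=cv2.imread('pics/top0.png'); s=cv2.imread('pics/scene0.png')
a=cv2.resize(t[190:290,310:390],None,fx=5,fy=5,interpolation=cv2.INTER_CUBIC)
b=cv2.resize(s[130:200,140:220],None,fx=5,fy=5,interpolation=cv2.INTER_CUBIC)
cv2.imwrite('pics/c1.png',np.hstack([a[:500],cv2.copyMakeBorder(b,0,150,0,0,0)])[:,:800])
a=cv2.resize(t[140:220,130:250],None,fx=6,fy=6,interpolation=cv2.INTER_CUBIC)
cv2.imwrite('pics/c2.png',a)
E
```

```text
(no output)
```

View pics/c1.png

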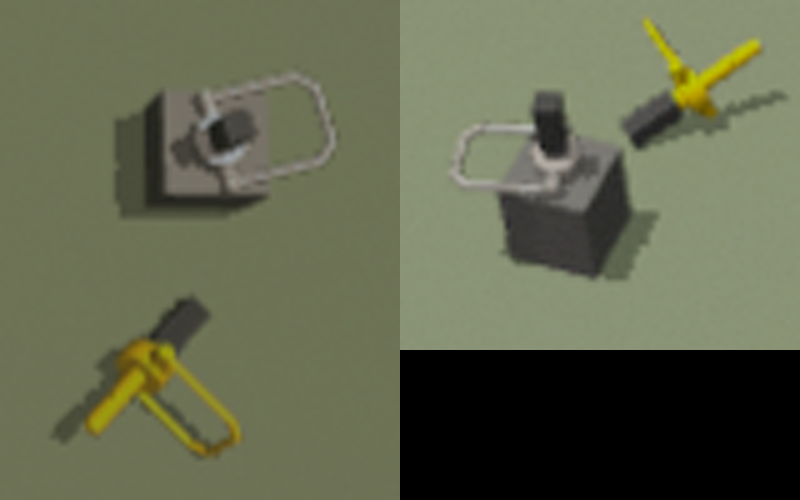

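View pics/c2.png

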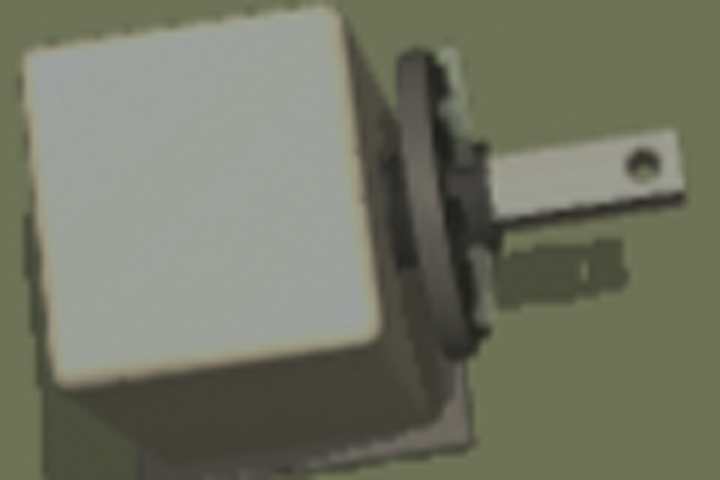

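Crop 1 confirms the steel pin at top (353,217): upright in the grey block, dark grip, ring open to the right. The yellow one lies on the bench and stays there. Crop 2 shows the hole at about (237,167) in the top view. Next I'll measure coarsely.

```bash
cat > h.py <<'E'
import numpy as np
from scipy.spatial.transform import Rotation as R
from station import get_obs,cams,env
def K(p): return 192/np.tan(np.radians(p['vfov']/2))
def world_cam(name,o=None):
    p=cams.camera_params(name)
    if name=='wrist':
        T=np.eye(4);T[:3,:3]=R.from_euler('xyz',o['eef_rot'],degrees=True).as_matrix();T[:3,3]=o['eef_pos']
        return p,T@p['tool_from_camera']
    return p,np.linalg.inv(p['camera_from_world'])
def ray(name,uv,o=None):
    p,W=world_cam(name,o);f=K(p)
    d=np.array([(uv[0]-p['cx'])/f,-(uv[1]-p['cy'])/f,-1.])
    return W[:3,3],W[:3,:3]@d
def onz(name,uv,z,o=None):
    c,d=ray(name,uv,o); return c+d*(z-c[2])/d[2]
def proj(name,P,o=None):
    p,W=world_cam(name,o);f=K(p)
    q=np.linalg.inv(W)@np.append(P,1)
    return np.array([p['cx']+f*q[0]/-q[2],p['cy']+f*q[1]/q[2]])
def tri(r1,r2):
    A=[];b=[]
    for c,d in (r1,r2):
        d=d/np.linalg.norm(d);M=np.eye(3)-np.outer(d,d);A.append(M);b.append(M@c)
    x,_,_,_=np.linalg.lstsq(np.vstack(A),np.hstack(b),rcond=None)
    return x,[np.linalg.norm(A[i]@x-b[i]) for i in (0,1)]
E
python3 - <<'E'
from h import *
c1=lambda u,v:((u+.5)/5-.5+310,(v+.5)/5-.5+190)
c2=lambda u,v:((u+.5)/6-.5+130,(v+.5)/6-.5+140)
s1=lambda u,v:((u+.5)/5-.5+140,(v+.5)/5-.5+130)
h1=onz('top',c1(207,100),.061);h2=onz('top',c1(232,185),.061);b=onz('top',c1(330,122),.061)
print('hinge',h1,h2,np.linalg.norm(h1-h2)); m=(h1+h2)/2
print('mid',m,'bow',b,np.linalg.norm(b-m),'dir',np.degrees(np.arctan2(*(b-m)[1::-1])))
print('gript top',onz('top',c1(235,125),.106))
hs=s1
print('scene bow',onz('scene',s1(457,168-0),.061),'grip top scene',onz('scene',s1(148,96),.106), onz('scene',s1(547-400,96),.106))
st=[onz('top',c1(*q),.055) for q in((163,93),(165,195),(268,192))];print('stand',st)
hole=onz('top',c2(643,165),.132);print('hole',hole)
e=[onz('top',c2(*q),.132) for q in((678,130),(684,190),(495,157),(498,220))];print('stub end',e)
em=(e[0]+e[1])/2;im=(e[2]+e[3])/2
print('end mid',em,np.linalg.norm(em-hole),'w',np.linalg.norm(e[0]-e[1]),'dir',np.degrees(np.arctan2(*(em-im)[1::-1])))
hc=[onz('top',c2(*q),.19) for q in((28,52),(325,8),(375,335),(60,385))]
print('house',hc,np.mean(hc,0))
for i in range(4): d=hc[(i+1)%4]-hc[i];print(np.linalg.norm(d),np.degrees(np.arctan2(d[1],d[0])))
print('jar',onz('top',(361,141),.06),'flask',onz('top',(272,128),.1),'span',onz('top',(263,232),.01))
E
```

```text
hinge [ 0.48168475 -0.23127448  0.061     ] [ 0.44028052 -0.23866444  0.061     ] 0.04205854782725856
mid [ 0.46098264 -0.23496946  0.061     ] bow [ 0.46730701 -0.28857033  0.061     ] 0.05397268127147343 dir -83.27077862300584
gript top [ 0.46225448 -0.23305166  0.106     ]
scene bow [ 0.43272932 -0.07936717  0.061     ] grip top scene [ 0.46161266 -0.23395682  0.106     ] [ 0.4617327  -0.23445163  0.106     ]
stand [array([ 0.48739752, -0.21184406,  0.055     ]), array([ 0.43828737, -0.20766417,  0.055     ]), array([ 0.43654967, -0.25672058,  0.055     ])]
hole [0.58512839 0.03300968 0.132     ]
stub end [array([0.59803529, 0.01895144, 0.132     ]), array([0.57431576, 0.01802281, 0.132     ]), array([0.59195911, 0.0890295 , 0.132     ]), array([0.56721711, 0.08894143, 0.132     ])]
end mid [0.58617552 0.01848712 0.132     ] 0.014560258471671939 w 0.023737698038865173 dir -84.66174095401311
house [array([0.62603993, 0.25058324, 0.19      ]), array([0.6356413 , 0.14283728, 0.19      ]), array([0.51345361, 0.12870198, 0.19      ]), array([0.50272001, 0.23998019, 0.19      ])] [0.56946371 0.19052567 0.19      ]
0.10817290532788965 -84.9077571054485
0.12300259479494816 -173.40106543703084
0.1117946744001207 95.50955299840874
0.12377490762895281 4.914205232458566
jar [ 0.65135924 -0.27475822  0.06      ] flask [ 0.68521171 -0.05547936  0.1       ] span [ 0.4478187  -0.01858717  0.01      ]
```

```bash
python3 -m crank '[[0.03,-0.023,0,0],[0.03,-0.023,0,0],[0.03,-0.023,0,0],[0.03,-0.023,0,0],[0.03,-0.023,0,0],[0.03,-0.023,0,0],[0.03,-0.023,0,0],[0.03,-0.023,0,0]]' 0.085 30
```

```text
clock: 0.82
eef_pos: [0.4147, -0.3194, 0.2483]
eef_rot: [-180.0, 0.0, 25.0]
ft_force: [1.0, 0.2, 0.3]
width: 0.0849
```

```bash
python3 -m crank '[[0.03,-0.023,0,0],[0.03,-0.023,0,0],[0.01,-0.01,0,0],[0,0,0,0.105],[0,0,0,0.105],[0,0,0,0.105],[0,0,0,0],[0,0,0,0]]'; python3 - <<'E'
from h import *; import cv2
o=get_obs();print(o['eef_pos'],o['eef_rot'],o['ft_force'])
cv2.imwrite('pics/w1.png',cams.snapshot('wrist'))
E
```

```text
clock: 1.48
eef_pos: [0.4541, -0.2406, 0.2482]
eef_rot: [-180.0, 0.0, 7.1]
ft_force: [0.2, -0.5, 0.6]
width: 0.0849
[ 0.45407081 -0.24063311  0.2481688 ] [-1.79998326e+02  2.57658488e-02  7.09886013e+00] [ 0.24994644 -0.47555234  0.63955411]
```

View pics/w1.png

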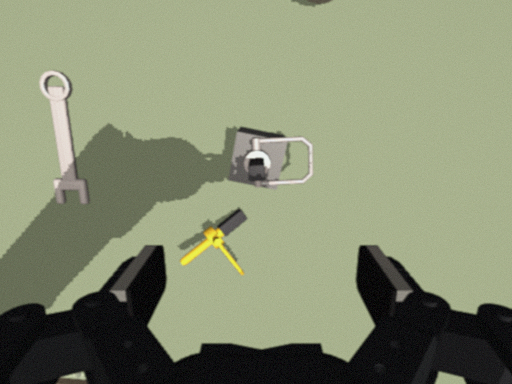

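The wrist view shows the steel pin at (257,165) in its block with its ring pointing right, and the yellow one at (215,238), clear of the pin. I'll refine the pin's pose.

```bash
python3 - <<'E'
import cv2
t=cv2.imread('pics/w1.png')
cv2.imwrite('pics/c3.png',cv2.resize(t[120:200,220:320],None,fx=7,fy=7,interpolation=cv2.INTER_CUBIC))
E
```

```text
(no output)
```

View pics/c3.png

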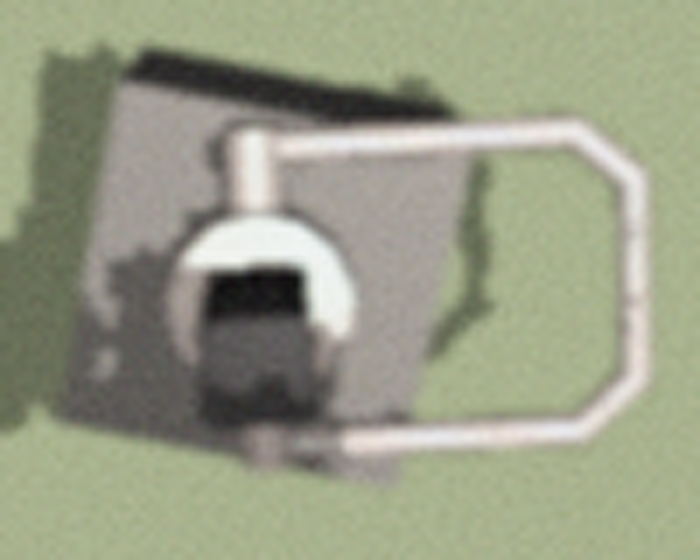

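```bash
python3 - <<'E'
from h import *
o=get_obs()
c=lambda u,v:((u+.5)/7-.5+220,(v+.5)/7-.5+120)
W=lambda u,v,z:onz('wrist',c(u,v),z,o)
ang=lambda d:np.degrees(np.arctan2(d[1],d[0]))
h1=W(252,130,.061);h2=W(266,460,.061);b1=W(633,190,.061);b2=W(637,365,.061)
l=[W(285,144,.061),W(575,133,.061),W(345,441,.061),W(585,432,.061)]
print(h1,h2,np.linalg.norm(h1-h2),ang(h1-h2),(h1+h2)/2)
print(b1,b2,ang(b1-b2),(b1+b2)/2,'legs',ang(l[1]-l[0]),ang(l[3]-l[2]))
print('grip top c',W(257,368,.106),[W(*q,.106) for q in((198,322),(316,322),(318,415),(198,418))])
print('grip bottom far edge',[W(*q,.072) for q in((208,268),(303,268))])
print('stand',[W(*q,.055) for q in((120,83),(480,128),(400,485),(55,415))])
E
```

```text
[ 0.48614504 -0.23047954  0.061     ] [ 0.44002436 -0.23800087  0.061     ] 0.046729945769437224 9.26223330641652 [ 0.4630847  -0.23424021  0.061     ]
[ 0.48445476 -0.28340167  0.061     ] [ 0.46019667 -0.2880387   0.061     ] 10.821767055123795 [ 0.47232572 -0.28572018  0.061     ] legs -80.74863075320933 -80.6872604080336
grip top c [ 0.46371278 -0.23449236  0.106     ] [array([ 0.46844222, -0.22681756,  0.106     ]), array([ 0.47018334, -0.24082022,  0.106     ]), array([ 0.45883402, -0.24251297,  0.106     ]), array([ 0.45666981, -0.22814606,  0.106     ])]
grip bottom far edge [array([ 0.46857509, -0.22682608,  0.072     ]), array([ 0.47014413, -0.23944613,  0.072     ])]
stand [array([ 0.48954339, -0.2116024 ,  0.055     ]), array([ 0.48955667, -0.26188526,  0.055     ]), array([ 0.43702899, -0.25792427,  0.055     ]), array([ 0.44129296, -0.20716403,  0.055     ])]
```

```bash
python3 -m crank '[[0,0,0,-0.037],[0.0099,-0.0046,0.02,0],[0,0,0.033,0],[0,0,0.033,0],[0,0,0.03,0],[0,0,0.025,0],[0,0,0.0166,0],[0,0,0,0]]'; python3 - <<'E'
from h import *; import cv2
cv2.imwrite('pics/w2.png',cams.snapshot('wrist'))
cv2.imwrite('pics/s2.png',cv2.resize(cams.snapshot('scene')[100:220,100:260],None,fx=4,fy=4))
E
```

```text
clock: 2.2
eef_pos: [0.461, -0.2337, 0.0875]
eef_rot: [-179.8, 0.3, 9.1]
ft_force: [-0.8, -0.0, 0.0]
width: 0.085
```

View pics/w2.png

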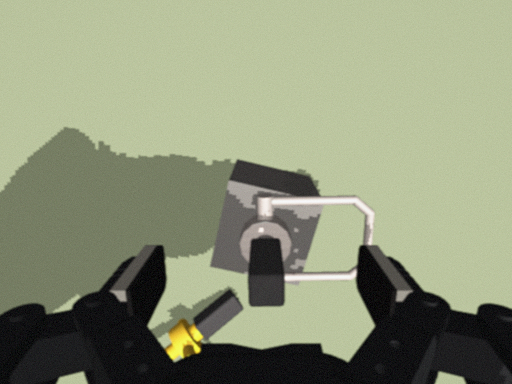

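View pics/s2.png

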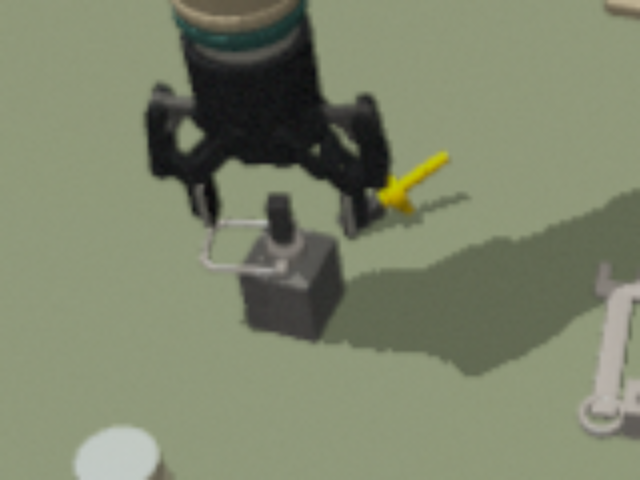

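The grip block at wrist (266,270) sits between the fingers, and the yellow grip at (215,312) is clear of both. I'll close on it.

```bash
python3 -m crank '[[0,0,0,0],[0,0,0,0],[0,0,0,0],[0,0,0,0],[0,0,0,0],[0,0,0,0],[0,0,0,0],[0,0,0,0]]' 0.0 60;python3 -m crank '[[0,0,0,0],[0,0,0,0],[0,0,0,0],[0,0,0,0]]'
```

```text
clock: 2.97
eef_pos: [0.4635, -0.2348, 0.0912]
eef_rot: [180.0, -0.0, 9.0]
ft_force: [0.2, 0.7, 5.1]
width: 0.0131
clock: 3.3
eef_pos: [0.4635, -0.2348, 0.0912]
eef_rot: [180.0, -0.0, 9.0]
ft_force: [-0.5, 0.3, 6.4]
width: 0.0131
```

```bash
python3 -m crank '[[0,0,-0.01,0],[0,0,-0.02,0],[0,0,-0.03,0],[0,0,-0.03,0],[0,0,-0.03,0],[0,0,-0.03,0],[0,0,0,0],[0,0,0,0]]'; python3 - <<'E'
from h import *; import cv2
cv2.imwrite('pics/w3.png',cams.snapshot('wrist'))
cv2.imwrite('pics/s3.png',cv2.resize(cams.snapshot('scene')[80:200,100:260],None,fx=4,fy=4))
E
```

```text
clock: 3.97
eef_pos: [0.4637, -0.235, 0.2424]
eef_rot: [179.9, -0.2, 9.0]
ft_force: [-0.2, -0.8, -2.5]
width: 0.0129
```

View pics/w3.png

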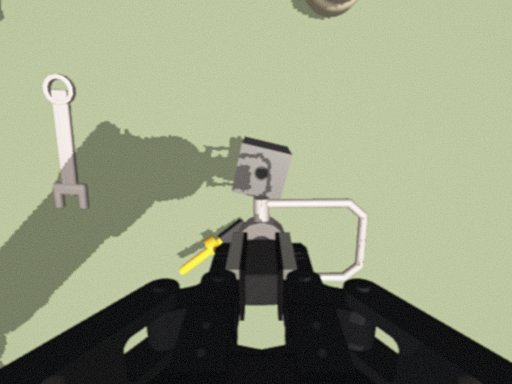

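View pics/s3.png

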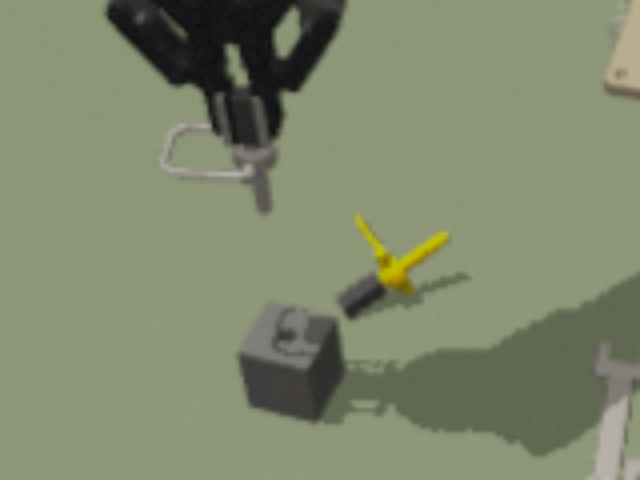

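The pin is held upright with its ring to the right. The empty stand hole is at wrist (261,173), which lets me check the wrist calibration. Next I'll move beside the stub hole.

```bash
python3 - <<'E'
from h import *
o=get_obs(); print(onz('wrist',(261,173),.055,o),o['eef_pos'])
E
python3 -m crank '[[0.0165,-0.0309,0,0],[0.0165,-0.0309,0,0],[0.0165,-0.0309,0,0],[0.0165,-0.0309,0,0],[0.0165,-0.0309,0,0],[0.0165,-0.0309,0,0],[0.0165,-0.0309,0,0],[0.0165,-0.0309,0,0]]'
python3 -m crank '[[0,0,0,0.065],[0,0,0,0],[0,0,0,0],[0,0,0,0]]'; python3 - <<'E'
from h import *; import cv2
o=get_obs(); print(o['eef_pos'],o['eef_rot'],o['ft_force'],o['ft_torque'])
cv2.imwrite('pics/w4.png',cams.snapshot('wrist'))
E
```

```text
[ 0.46128333 -0.23318413  0.055     ] [ 0.46222082 -0.23421245  0.24000381]
clock: 4.73
eef_pos: [0.5537, 0.0318, 0.2387]
eef_rot: [-180.0, 0.2, 9.0]
ft_force: [1.0, -0.4, -2.0]
width: 0.0128
clock: 5.07
eef_pos: [0.5537, 0.0285, 0.2396]
eef_rot: [179.9, 0.2, 5.3]
ft_force: [0.3, -0.5, -1.3]
width: 0.013
[0.55368891 0.02849428 0.23962808] [1.79936410e+02 1.60069931e-01 5.27244388e+00] [ 0.2918678  -0.49964939 -1.33266961] [ 0.01020491 -0.04520338 -0.03703369]
```

View pics/w4.png

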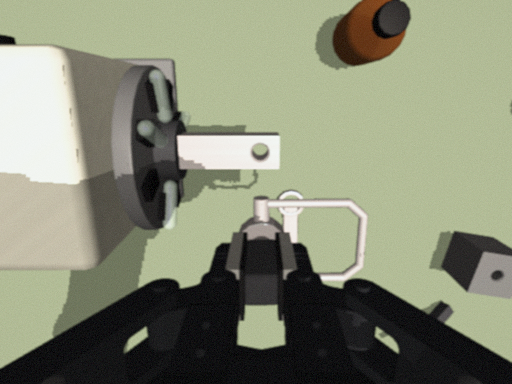

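The wrist view shows the hole at about (260,150) and the stub's end at column 279. The ring points the same way as the stub.

```bash
python3 - <<'E'
import cv2
t=cv2.imread('pics/w4.png')
cv2.imwrite('pics/c4.png',cv2.resize(t[115:215,165:295],None,fx=6,fy=6,interpolation=cv2.INTER_CUBIC))
E
```

```text
(no output)
```

View pics/c4.png

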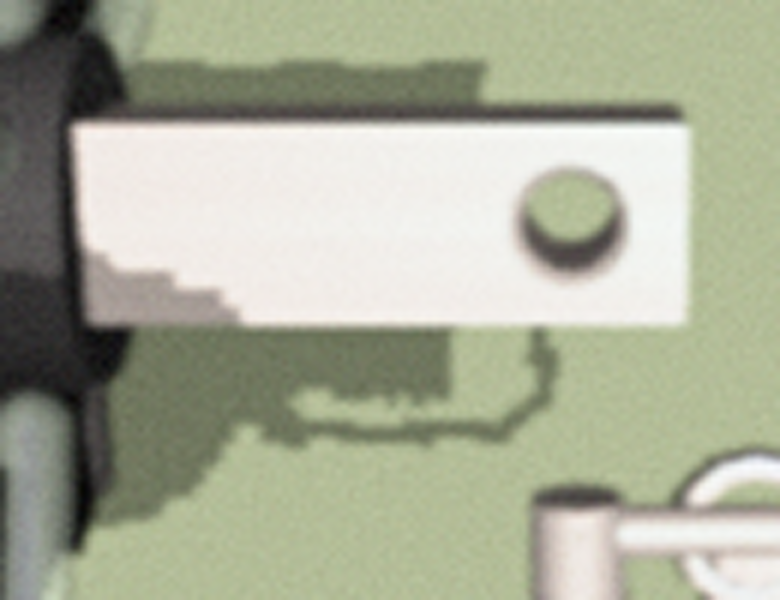

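```bash
python3 - <<'E'
from h import *
o=dict(get_obs()); o['eef_pos']=np.array([0.55368891,0.02849428,0.23962808]);o['eef_rot']=[179.93641,.160069931,5.27244388]
c=lambda u,v:((u+.5)/6-.5+165,(v+.5)/6-.5+115)
W=lambda u,v:onz('wrist',c(u,v),.132,o)
ang=lambda d:np.degrees(np.arctan2(d[1],d[0]))
p=[W(*q) for q in((100,123),(680,121),(110,326),(685,326),(690,124),(687,326))]
print('edges',ang(p[1]-p[0]),ang(p[3]-p[2]),'w',np.linalg.norm(p[5]-p[4]),'end',(p[4]+p[5])/2)
h=W(572,222);print('hole',h,np.linalg.norm(h-(p[4]+p[5])/2))
print('hinge ends in hand', o['eef_pos'], onz('wrist',(261,173),.055,o))
E
```

```text
edges -84.54350742013605 -84.74406704389061 w 0.02444143424654416 end [0.58744603 0.01926869 0.132     ]
hole [0.58670609 0.03324257 0.132     ] 0.013993461965397963
hinge ends in hand [0.55368891 0.02849428 0.23962808] [0.55266928 0.02922073 0.055     ]
```

```bash
python3 -m crank '[[0.0165,-0.0006,0,0],[0.0166,-0.0007,0,0],[0,0,0.012,0],[0,0,0.012,0],[0,0,0,0],[0,0,0,0]]'; python3 - <<'E'
from h import *; import cv2
for i in range(2):
    o=get_obs(); print(o['clock'],o['eef_pos'],o['eef_rot'],o['ft_force'],o['ft_torque'])
    w=cams.snapshot('wrist')
cv2.imwrite('pics/w5.png',w)
s=cams.snapshot('scene')[140:220,225:325];t=cams.snapshot('top')[130:210,180:280]
import numpy as np
cv2.imwrite('pics/s5.png',np.hstack([cv2.resize(x,None,fx=4,fy=4,interpolation=cv2.INTER_CUBIC) for x in(s,t)]))
E
```

```text
clock: 5.62
eef_pos: [0.5867, 0.0332, 0.2162]
eef_rot: [180.0, 0.1, 5.2]
ft_force: [-0.1, -0.5, -2.2]
width: 0.0135
5.6167 [0.58674173 0.0331913  0.21618094] [1.79980609e+02 1.21601770e-01 5.23139211e+00] [-0.12818855 -0.48912431 -2.23724236] [-0.05564911 -0.03966298 -0.0082375 ]
5.6667 [0.58736016 0.03346664 0.21690479] [1.79985806e+02 2.04783803e-02 5.24213951e+00] [ 0.59039235 -0.04212052 -0.83061648] [ 0.01501569 -0.02201002 -0.01374157]
```

View pics/w5.png

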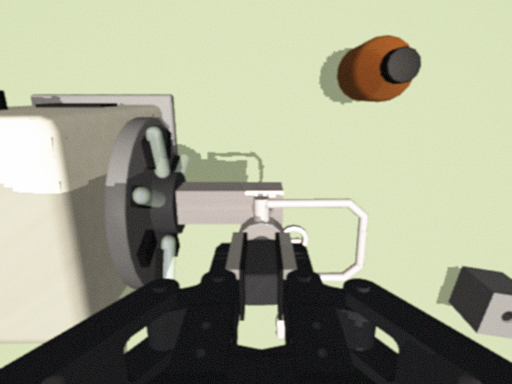

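View pics/s5.png

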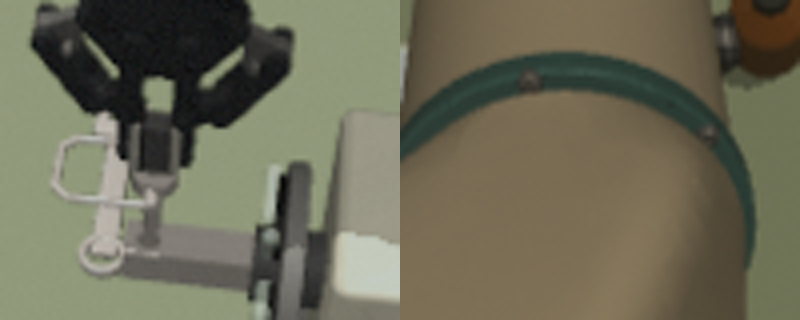

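The side view shows the pin tip just above the stub near its outer end. The wrist view shows the ring in line with the stub and pointing outward. I'll descend, feeling for contact.

```bash
python3 -m crank '[[0,0,0.003,0],[0,0,0.002,0],[0,0,0.001,0],[0,0,0,0]]';python3 -m crank '[[0,0,0.001,0],[0,0,0.001,0],[0,0,0,0]]';python3 -m crank '[[0,0,0.001,0],[0,0,0.001,0],[0,0,0,0]]'
```

```text
clock: 6.15
eef_pos: [0.5873, 0.0346, 0.2104]
eef_rot: [-180.0, 0.0, 5.3]
ft_force: [0.2, 0.5, -1.9]
width: 0.0132
clock: 6.4
eef_pos: [0.5875, 0.0345, 0.2085]
eef_rot: [180.0, 0.0, 5.3]
ft_force: [0.3, -0.0, -2.2]
width: 0.0129
clock: 6.65
eef_pos: [0.5874, 0.0345, 0.2065]
eef_rot: [-180.0, 0.0, 5.3]
ft_force: [-0.4, 0.4, -1.6]
width: 0.0131
```

```bash
python3 -m crank '[[0,0,0.001,0],[0,0,0.001,0],[0,0,0,0]]';python3 -m crank '[[0,0,0.001,0],[0,0,0.001,0],[0,0,0,0]]'
```

```text
clock: 6.9
eef_pos: [0.5875, 0.0342, 0.2046]
eef_rot: [180.0, 0.0, 5.3]
ft_force: [-0.2, -0.8, -2.3]
width: 0.0127
clock: 7.15
eef_pos: [0.5874, 0.034, 0.2025]
eef_rot: [180.0, 0.0, 5.3]
ft_force: [-0.3, -1.4, -1.6]
width: 0.013
```

No vertical force and a slight -y side force: the tip is in the chamfer. I'll shift 1 mm outward and continue.

```bash
python3 -m crank '[[0,0.001,0.001,0],[0,0,0.001,0],[0,0,0.001,0],[0,0,0,0]]';python3 -m crank '[[0,0,0.0015,0],[0,0,0.0015,0],[0,0,0,0]]'
```

```text
clock: 7.48
eef_pos: [0.5875, 0.0336, 0.1994]
eef_rot: [-180.0, 0.0, 5.3]
ft_force: [-0.8, -0.6, -2.0]
width: 0.0128
clock: 7.73
eef_pos: [0.5875, 0.0336, 0.1964]
eef_rot: [-180.0, 0.0, 5.3]
ft_force: [-0.5, 0.1, -2.7]
width: 0.0129
```

```bash
python3 -m crank '[[0,0,0.002,0],[0,0,0.002,0],[0,0,0.002,0],[0,0,0.002,0],[0,0,0,0]]';python3 -m crank '[[0,0,0.002,0],[0,0,0.002,0],[0,0,0.002,0],[0,0,0.002,0],[0,0,0.002,0],[0,0,0,0]]'
```

```text
clock: 8.15
eef_pos: [0.5875, 0.0336, 0.1882]
eef_rot: [-180.0, 0.0, 5.3]
ft_force: [0.2, 0.1, -2.2]
width: 0.0128
clock: 8.65
eef_pos: [0.5875, 0.0335, 0.1782]
eef_rot: [-180.0, 0.0, 5.3]
ft_force: [-0.1, -0.3, -2.0]
width: 0.0129
```

```bash
python3 -m crank '[[0,0,0.002,0],[0,0,0.002,0],[0,0,0.001,0],[0,0,0,0],[0,0,0,0]]';python3 -m crank '[[0,0,0.001,0],[0,0,0.001,0],[0,0,0,0]]'
```

```text
clock: 9.07
eef_pos: [0.5876, 0.0335, 0.1735]
eef_rot: [180.0, 0.0, 5.3]
ft_force: [-0.2, -0.4, -3.2]
width: 0.0128
clock: 9.32
eef_pos: [0.5876, 0.0334, 0.1716]
eef_rot: [180.0, 0.0, 5.3]
ft_force: [-0.4, -0.7, -2.8]
width: 0.0131
```

```bash
for i in 1 2; do :; done; python3 -m crank '[[0,0,0.001,0],[0,0,0.001,0],[0,0,0,0]]';python3 -m crank '[[0,0,0.001,0],[0,0,0,0],[0,0,0,0]]'
```

```text
clock: 9.57
eef_pos: [0.5876, 0.0335, 0.1696]
eef_rot: [180.0, 0.0, 5.3]
ft_force: [-1.5, -0.5, -1.6]
width: 0.0129
clock: 9.82
eef_pos: [0.5876, 0.0335, 0.1686]
eef_rot: [180.0, 0.0, 5.3]
ft_force: [-1.0, -2.2, -1.9]
width: 0.0131
```

```bash
python3 -m crank '[[0,0,0.0005,0],[0,0,0,0],[0,0,0,0]]';python3 -m crank '[[0,0,0.0005,0],[0,0,0,0],[0,0,0,0]]'
```

```text
clock: 10.07
eef_pos: [0.5876, 0.0334, 0.1683]
eef_rot: [180.0, -0.0, 5.3]
ft_force: [-1.4, -1.0, -0.1]
width: 0.0129
clock: 10.32
eef_pos: [0.5877, 0.0334, 0.1682]
eef_rot: [-180.0, -0.0, 5.3]
ft_force: [-3.3, -2.5, 5.5]
width: 0.0129
```

Vertical force appears at the expected height (0.168), so the collar is touching. One more small push, then a look.

```bash
python3 -m crank '[[0,0,0.0004,0],[0,0,0,0],[0,0,0,0]]'; python3 - <<'E'
from h import *; import cv2
w=cams.snapshot('wrist');s=cams.snapshot('scene')[140:220,225:325]
cv2.imwrite('pics/s6.png',np.hstack([cv2.resize(s,(480,384),interpolation=cv2.INTER_CUBIC),w[:,150:460]]))
E
```

```text
clock: 10.57
eef_pos: [0.5877, 0.0334, 0.1682]
eef_rot: [-180.0, -0.0, 5.3]
ft_force: [-3.9, -1.3, 8.1]
width: 0.0129
```

View pics/s6.png

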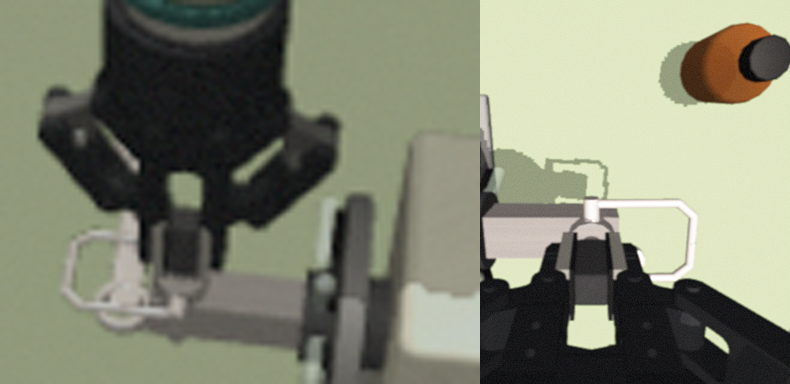

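Collar seated on the stub with the ring open and pointing outward. I'll open only partway, to stay clear of the wheel's studs, then lift straight up.

```bash
python3 -m crank '[[0,0,0,0],[0,0,0,0],[0,0,0,0],[0,0,0,0],[0,0,0,0]]' 0.04 60; python3 -m crank '[[0,0,-0.005,0],[0,0,-0.01,0],[0,0,-0.015,0],[0,0,-0.02,0],[0,0,-0.02,0],[0,0,0,0],[0,0,0,0]]'; python3 - <<'E'
from h import *; import cv2
o=get_obs();print(o['eef_pos'],o['eef_rot'])
w=cams.snapshot('wrist');s=cams.snapshot('scene')[140:220,225:325]
cv2.imwrite('pics/s7.png',np.hstack([cv2.resize(s,(480,384),interpolation=cv2.INTER_CUBIC),w[:,150:460]]))
E
```

```text
clock: 11.08
eef_pos: [0.5879, 0.0338, 0.1672]
eef_rot: [-180.0, -0.0, 5.3]
ft_force: [0.9, 0.7, -0.6]
width: 0.0402
clock: 11.67
eef_pos: [0.5887, 0.0335, 0.2393]
eef_rot: [-180.0, -0.2, 5.3]
ft_force: [-0.3, -1.0, -0.6]
width: 0.0403
[0.58865161 0.03354956 0.23931296] [-179.99738137   -0.21904023    5.31454672]
```

View pics/s7.png

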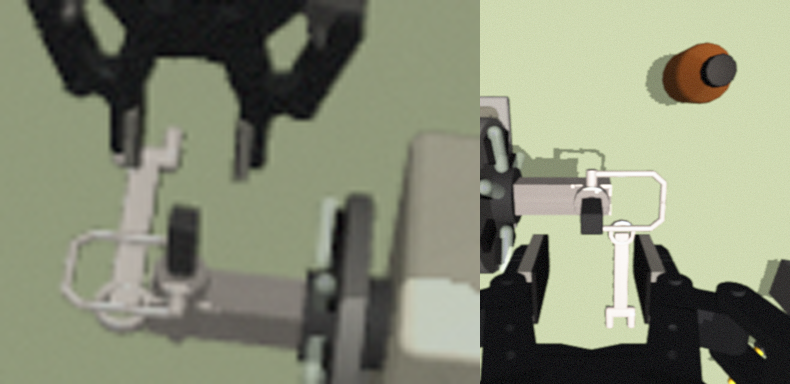

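Released: the pin stands seated with its ring open. Next I'll move outward along the stub with the fingers partly open, so the near finger presses the bow while the gripper body stays clear of the pin's grip.

```bash
python3 -m crank '[[0,0.02,0,0],[0,0.03,0,0],[0,0.03,0,0],[0,0,0.02,0],[0,0,0.025,0],[0,0,0.025,0],[0,0,0,0],[0,0,0,0]]'; python3 - <<'E'
from h import *; import cv2
o=get_obs();print(o['eef_pos'],o['eef_rot'])
w=cams.snapshot('wrist');s=cams.snapshot('scene')[140:220,215:315]
cv2.imwrite('pics/s8.png',np.hstack([cv2.resize(s,(480,384),interpolation=cv2.INTER_CUBIC),w[:,50:360]]))
E
```

```text
clock: 12.43
eef_pos: [0.5936, -0.046, 0.1657]
eef_rot: [-180.0, 0.3, 5.3]
ft_force: [-1.0, -0.2, 0.4]
width: 0.0401
[ 0.59361273 -0.04603081  0.16572805] [-179.96442078    0.25914799    5.31912426]
```

View pics/s8.png

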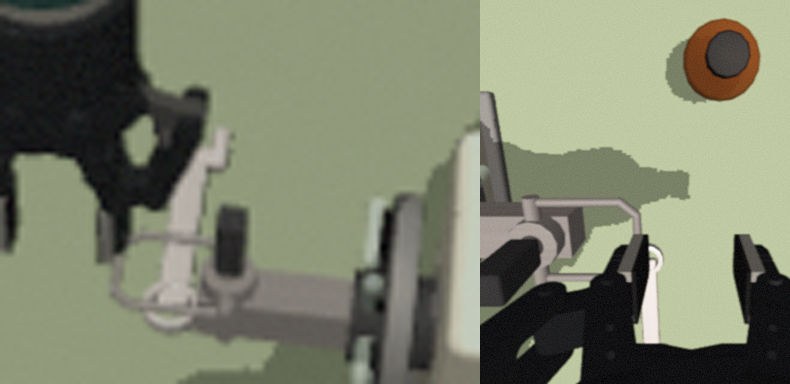

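The near finger is directly above the bow, midway between the legs. I'll press down in small steps, following the arc inward.

```bash
python3 -m crank '[[0,0,0.004,0],[0,0,0.004,0],[0,0,0.002,0],[0,0,0,0]]'; python3 -m crank '[[0,0,0.004,0],[0,0,0.004,0],[0,-0.001,0.004,0],[0,0,0,0]]'; python3 - <<'E'
from h import *; import cv2
o=get_obs();print(o['eef_pos'],o['eef_rot'])
w=cams.snapshot('wrist');s=cams.snapshot('scene')[140:220,215:315]
cv2.imwrite('pics/s9.png',np.hstack([cv2.resize(s,(480,384),interpolation=cv2.INTER_CUBIC),w[:,50:360]]))
E
```

```text
clock: 12.87
eef_pos: [0.5949, -0.0461, 0.1572]
eef_rot: [-180.0, 0.0, 5.3]
ft_force: [0.9, 0.3, 0.2]
width: 0.0404
clock: 13.2
eef_pos: [0.5947, -0.0455, 0.1446]
eef_rot: [180.0, 0.0, 5.3]
ft_force: [0.2, -1.0, 0.8]
width: 0.0394
[ 0.59472794 -0.04548984  0.14456225] [1.79972127e+02 4.07543102e-02 5.31069386e+00]
```

View pics/s9.png

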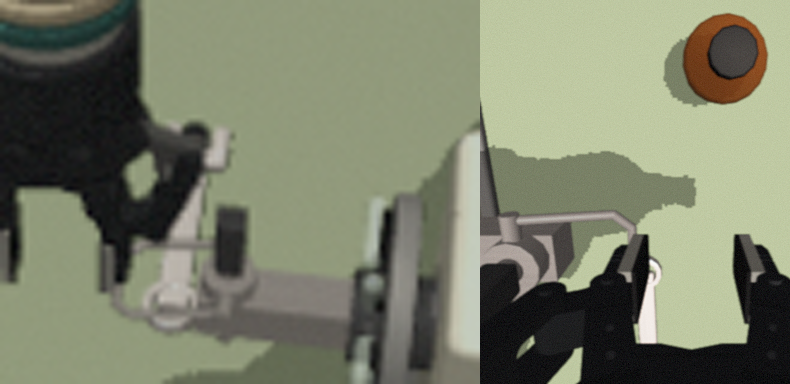

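The ring's far end is starting to dip under the finger. I'll continue.

```bash
python3 -m crank '[[0,-0.0005,0.003,0],[0,-0.001,0.003,0],[0,-0.001,0.003,0],[0,0,0,0]]'; python3 - <<'E'
from h import *; import cv2
o=get_obs();print(o['eef_pos'],o['eef_rot'])
w=cams.snapshot('wrist');s=cams.snapshot('scene')[140:220,215:315]
cv2.imwrite('pics/s10.png',np.hstack([cv2.resize(s,(480,384),interpolation=cv2.INTER_CUBIC),w[:,50:360]]))
E
```

```text
clock: 13.63
eef_pos: [0.5942, -0.0429, 0.1355]
eef_rot: [180.0, 0.1, 5.3]
ft_force: [-0.1, -2.2, -0.2]
width: 0.0402
[ 0.59424482 -0.04288089  0.13553237] [1.79980014e+02 6.89918808e-02 5.31682097e+00]
```

View pics/s10.png

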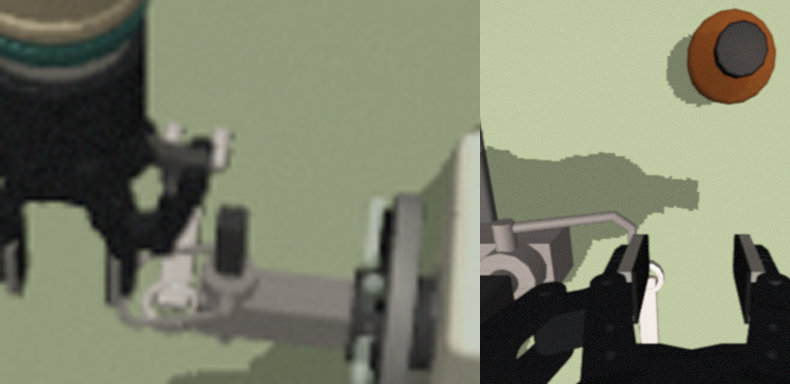

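```bash
python3 -m crank '[[0,-0.001,0.003,0],[0,-0.002,0.003,0],[0,-0.002,0.003,0],[0,0,0,0]]'; python3 - <<'E'
from h import *; import cv2
o=get_obs();print(o['eef_pos'],o['ft_force'])
w=cams.snapshot('wrist');s=cams.snapshot('scene')[140:220,215:315]
cv2.imwrite('pics/s11.png',np.hstack([cv2.resize(s,(480,384),interpolation=cv2.INTER_CUBIC),w[:,50:360]]))
E
```

```text
clock: 14.07
eef_pos: [0.5937, -0.0359, 0.1265]
eef_rot: [-179.9, 0.1, 5.4]
ft_force: [-0.3, 0.4, -0.7]
width: 0.0397
[ 0.59369665 -0.03588578  0.1265126 ] [-0.29464838  0.41739736 -0.70348535]
```

View pics/s11.png

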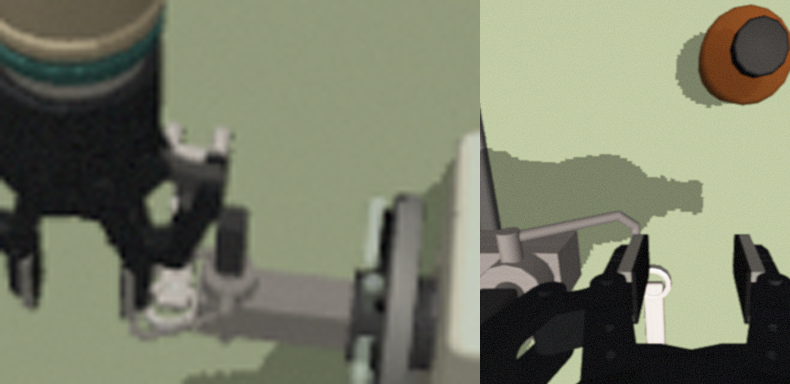

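```bash
python3 - <<'E'
from h import *
def onx(uv,x):
    c,d=ray('scene',uv); return c+d*(x-c[0])/d[0]
for q in((227,150),(227,170),(222,195),(205,230),(190,250),(125,310),(150,310),(218,208),(245,208),(232,275)):
    P=onx((215+q[0]/4.8,140+q[1]/4.8),.60 if q[0]!=232 else .59); print(q,P, 'out',(.0335-P[1])*1000)
E
```

```text
(227, 150) [0.6        0.03301173 0.23916782] out 0.48827313810768935
(227, 170) [0.6        0.03348356 0.22653397] out 0.016436448162918116
(222, 195) [0.6        0.03189493 0.2097373 ] out 1.605070007551876
(205, 230) [0.6        0.02508896 0.184081  ] out 8.4110422219804
(190, 250) [0.6        0.01863323 0.16817784] out 14.86676680060195
(125, 310) [ 0.6        -0.01161443  0.11461919] out 45.114432283572924
(150, 310) [6.00000000e-01 4.96589732e-04 1.18285093e-01] out 33.00341026772824
(218, 208) [0.6        0.03042951 0.20062864] out 3.0704902243761794
(245, 208) [0.6        0.04233531 0.20389776] out -8.835311186960709
(232, 275) [0.59       0.03687719 0.14316988] out -3.3771864297967995
```

The knuckle of the near finger is at about out 8 mm, z 184, close to the grip block's top edge (out 7, z 183). Going on would touch it, so I'll back off. I'll redo it with the jaws turned 90° and one open finger on the bow, so that the body and knuckles stay off to the side.

```bash
python3 -m crank '[[0,0.003,-0.003,0],[0,0.003,-0.004,0],[0,0.003,-0.006,0],[0,0.003,-0.01,0],[0,0.003,-0.015,0],[0,0.02,-0.025,0],[0,0.02,-0.03,0],[0,0,-0.02,0]]'; python3 - <<'E'
from h import *
print(get_obs()['qpos'])
E
```

```text
clock: 14.83
eef_pos: [0.6001, -0.0988, 0.2441]
eef_rot: [179.7, -0.2, 5.0]
ft_force: [0.2, -1.1, -0.0]
width: 0.0399
[  3.05701967  32.69621944   5.6048937   94.60069232  -3.51159733
  52.61060848 -75.13662182]
```

```bash
python3 -m crank '[[0,0,0,-0.121],[0,0,0,-0.121],[0,0,0,-0.121],[0,0,0,-0.121],[0,0,0,-0.121],[0,0,0,-0.121],[0,0,0,-0.121],[0,0,0,-0.121]]' 0.085 60; python3 -m crank '[[0,0,0,-0.121],[0,0,0,-0.121],[0,0,0,-0.121],[0,0,0,-0.121],[0,0,0,-0.121],[0,0,0,0],[0,0,0,0]]'; python3 - <<'E'
from h import *
o=get_obs();print(o['eef_pos'],o['eef_rot'],o['qpos'])
r=R.from_euler('xyz',o['eef_rot'],degrees=True).as_matrix()
print(r.T@(np.array([.5378,-.0214,.2441])-o['eef_pos']))
E
```

```text
clock: 15.5
eef_pos: [0.5994, -0.0932, 0.2415]
eef_rot: [179.9, 0.0, 61.1]
ft_force: [0.4, -0.5, -0.2]
width: 0.0849
clock: 16.08
eef_pos: [0.5994, -0.0932, 0.241]
eef_rot: [180.0, 0.0, 95.2]
ft_force: [-0.4, 0.3, 0.2]
width: 0.0853
[ 0.59936357 -0.09322138  0.2410449 ] [1.79960211e+02 2.47039893e-02 9.51950582e+01] [ 18.4056176   33.80874323 -19.61425887  94.34885465  13.35370329
  54.11286598  -0.80723139]
[ 0.07709941 -0.05480534 -0.0031264 ]
```

```bash
python3 -m crank '[[0.025,-0.018,0,0],[0.026,-0.018,0,0],[0.026,-0.019,0,0],[0,0,0.02,0],[0,0,0.02,0],[0,0,0.02,0],[0,0,0,0],[0,0,0,0]]'; python3 - <<'E'
from h import *; import cv2
o=get_obs();print(o['eef_pos'],o['eef_rot'])
w=cams.snapshot('wrist');s=cams.snapshot('scene')[130:220,205:325]
cv2.imwrite('pics/s12.png',np.hstack([cv2.resize(s,None,fx=4,fy=4,interpolation=cv2.INTER_CUBIC),w[12:372,200:512]]))
E
```

```text
clock: 16.75
eef_pos: [0.5369, -0.0212, 0.1802]
eef_rot: [-179.9, 0.0, 95.3]
ft_force: [-0.1, -0.0, 1.0]
width: 0.0849
[ 0.53689799 -0.02117718  0.18019102] [-1.79907379e+02  1.54545658e-02  9.53248473e+01]
```

View pics/s12.png

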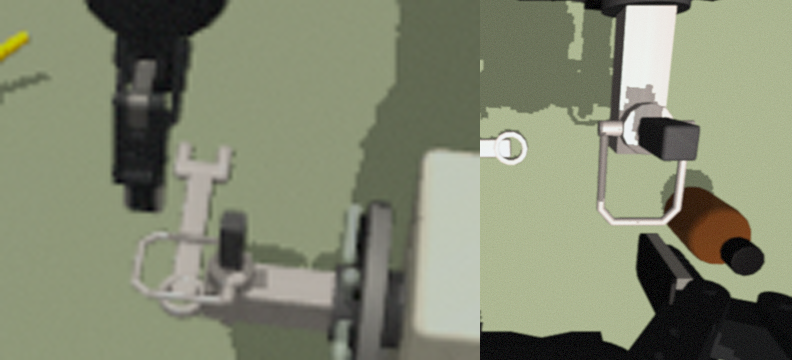

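Good view: the ring is open again at wrist-crop (642,170) with its bow at row 220. The finger descends onto the bow and the body stays to the robot side of the pin.

```bash
python3 -m crank '[[0,0,0.01,0],[0,0,0.01,0],[0,0,0.01,0],[0,0,0,0]]'; python3 - <<'E'
from h import *; import cv2
o=get_obs();print(o['eef_pos'],o['eef_rot'])
w=cams.snapshot('wrist');s=cams.snapshot('scene')[130:220,205:325]
cv2.imwrite('pics/s13.png',np.hstack([cv2.resize(s,None,fx=4,fy=4,interpolation=cv2.INTER_CUBIC),w[12:372,200:512]]))
E
```

```text
clock: 17.18
eef_pos: [0.5358, -0.0212, 0.1482]
eef_rot: [-179.8, -0.0, 95.4]
ft_force: [0.3, -0.8, -0.1]
width: 0.0849
[ 0.53583977 -0.02123232  0.1481854 ] [-1.79783565e+02 -1.54319168e-02  9.54261954e+01]
```

View pics/s13.png

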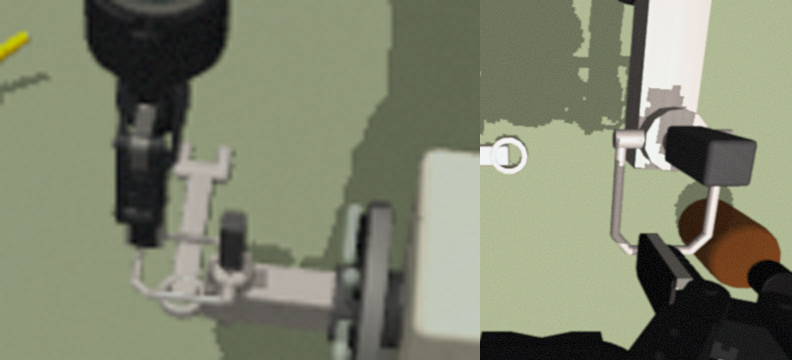

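```bash
python3 -m crank '[[0,0,0.004,0],[0,0,0.004,0],[0,0,0.004,0],[0.001,0,0.004,0],[0,0,0,0]]'; python3 -m crank '[[0.001,0,0.003,0],[0.001,0,0.003,0],[0.001,0,0.003,0],[0,0,0,0]]'; python3 - <<'E'
from h import *; import cv2
o=get_obs();print(o['eef_pos'],o['eef_rot'])
w=cams.snapshot('wrist');s=cams.snapshot('scene')[130:220,205:325]
cv2.imwrite('pics/s14.png',np.hstack([cv2.resize(s,None,fx=4,fy=4,interpolation=cv2.INTER_CUBIC),w[12:372,200:512]]))
E
```

```text
clock: 17.7
eef_pos: [0.537, -0.0201, 0.1337]
eef_rot: [-180.0, 0.0, 95.4]
ft_force: [0.6, -0.6, 1.1]
width: 0.0848
clock: 18.03
eef_pos: [0.5366, -0.0167, 0.1248]
eef_rot: [-180.0, -0.0, 95.5]
ft_force: [0.7, -0.9, 0.9]
width: 0.085
[ 0.53662222 -0.01666103  0.12475577] [-1.79959612e+02 -1.84696401e-02  9.54650667e+01]
```

View pics/s14.png

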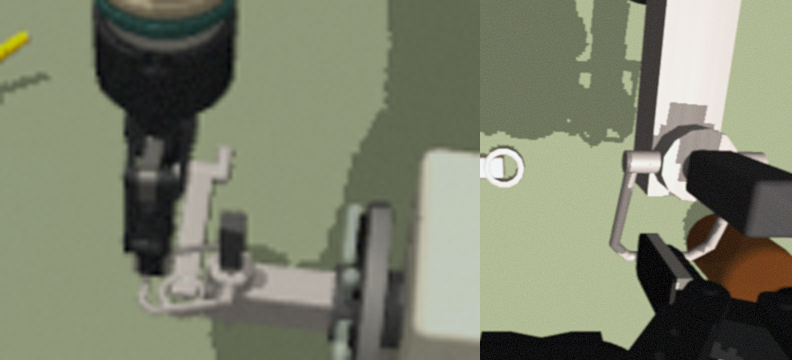

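```bash
python3 -m crank '[[0.001,0,0.003,0],[0.001,0,0.003,0],[0.001,0,0.003,0],[0.001,0,0.003,0],[0,0,0,0]]'; python3 - <<'E'
from h import *; import cv2
o=get_obs();print(o['eef_pos'],o['ft_force'])
w=cams.snapshot('wrist');s=cams.snapshot('scene')[130:220,205:325]
cv2.imwrite('pics/s15.png',np.hstack([cv2.resize(s,None,fx=4,fy=4,interpolation=cv2.INTER_CUBIC),w[12:372,200:512]]))
E
```

```text
clock: 18.55
eef_pos: [0.5362, -0.0123, 0.1127]
eef_rot: [-180.0, -0.0, 95.5]
ft_force: [-0.5, 0.0, 0.8]
width: 0.085
[ 0.53619925 -0.01232807  0.11269736] [-0.4617169   0.03409486  0.82444655]
```

View pics/s15.png

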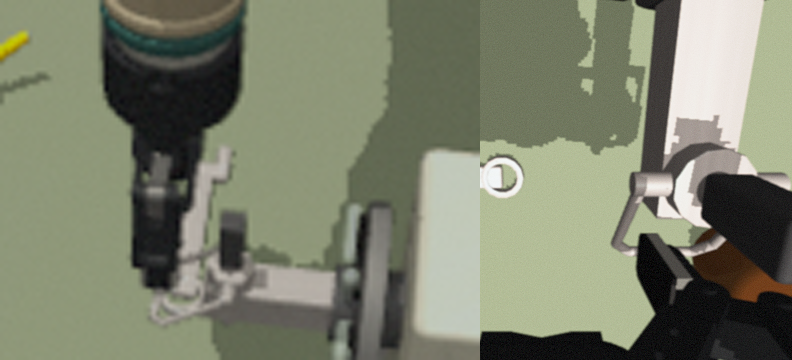

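```bash
python3 -m crank '[[0.0005,0,0.003,0],[0.0005,0,0.003,0],[0,0,0.003,0],[0,0,0,0]]'; python3 - <<'E'
from h import *; import cv2
o=get_obs();print(o['eef_pos'],o['ft_force'])
w=cams.snapshot('wrist');s=cams.snapshot('scene')[130:220,205:325]
cv2.imwrite('pics/s16.png',np.hstack([cv2.resize(s,None,fx=4,fy=4,interpolation=cv2.INTER_CUBIC),w[12:372,200:512]]))
E
```

```text
clock: 18.98
eef_pos: [0.5358, -0.0125, 0.1035]
eef_rot: [-179.9, 0.0, 95.4]
ft_force: [-0.4, -0.2, -0.3]
width: 0.085
[ 0.5358066  -0.01247382  0.1035289 ] [-0.36592668 -0.24157527 -0.25677439]
```

View pics/s16.png

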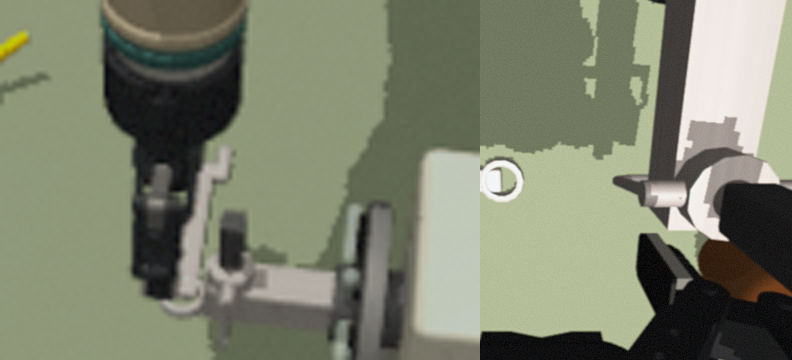

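The ring has snapped over: the bow is gone from the wrist view, and in the scene view a leg hangs below the stub at (224,330). I'll retreat outward and up.

```bash
python3 -m crank '[[-0.003,0,-0.01,0],[-0.005,0,-0.02,0],[-0.005,0,-0.03,0],[-0.01,0,-0.03,0],[-0.02,0,-0.03,0],[-0.03,-0.01,-0.02,0],[-0.02,-0.02,0,0],[0,0,0,0]]'; python3 -m crank '[[-0.02,-0.02,0,0],[-0.02,-0.02,0,0],[-0.02,-0.02,0,0],[0,0,0,0],[0,0,0,0],[0,0,0,0]]'; python3 - <<'E'
from h import *; import cv2
o=get_obs();print(o['eef_pos'],o['ft_force'])
w=cams.snapshot('wrist');s=cams.snapshot('scene');t=cams.snapshot('top')
cv2.imwrite('pics/s17f.png',s);cv2.imwrite('pics/t17f.png',t);cv2.imwrite('pics/w17.png',w)
a=cv2.resize(s[150:230,235:305],None,fx=6,fy=6,interpolation=cv2.INTER_CUBIC)
b=cv2.resize(t[140:200,200:253],None,fx=7,fy=8,interpolation=cv2.INTER_CUBIC)[:480,:371]
cv2.imwrite('pics/s17.png',np.hstack([a,b]))
E
```

```text
clock: 19.75
eef_pos: [0.5126, -0.1142, 0.2462]
eef_rot: [-179.9, 0.3, 95.0]
ft_force: [-1.6, -0.5, -0.7]
width: 0.085
clock: 20.25
eef_pos: [0.4618, -0.1725, 0.2449]
eef_rot: [179.9, -0.0, 95.4]
ft_force: [-0.5, 0.6, 0.7]
width: 0.0851
[ 0.46178223 -0.172519    0.24488071] [-0.51449092  0.61153831  0.72084901]
```

View pics/s17.png

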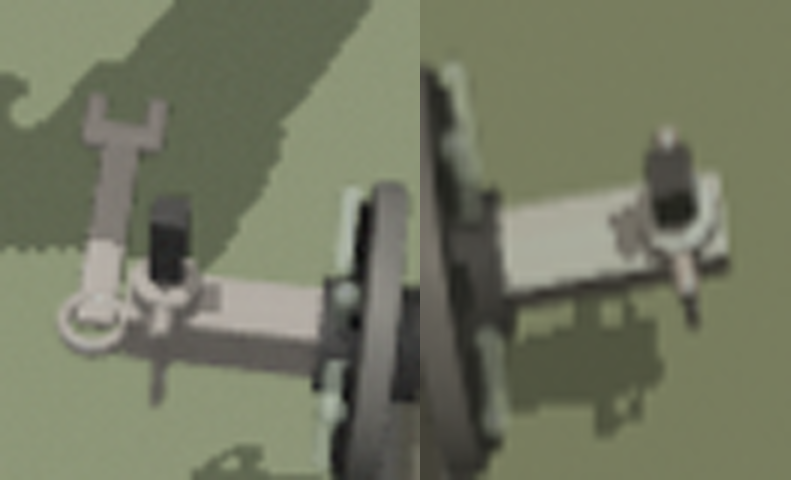

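View pics/w17.png

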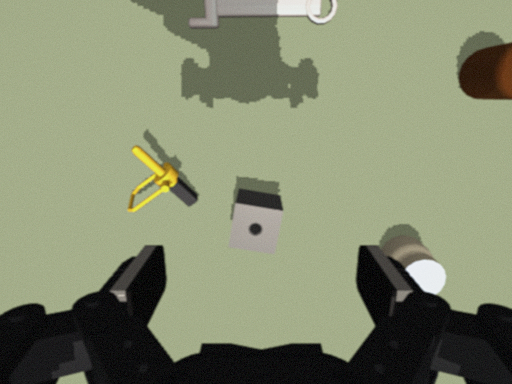

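View pics/s17f.png

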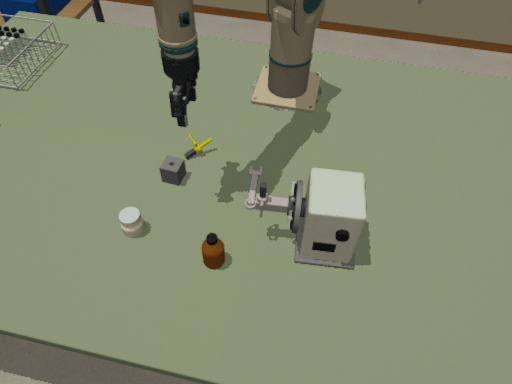

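The ring hangs straight down at the pin. I'll check the pin's height by triangulation and look for shifts of the bystanders.

```bash
python3 - <<'E'
from h import *; import cv2
s=(235+(172.5)/6-.5,150+(208.5)/6-.5); t=(200+(667-420+.5)/7-.5,140+(152.5)/8-.5)
print(tri(ray('scene',s),ray('top',t)),'expect z .183')
for n in('scene','top'):
    a=cv2.imread(f'pics/{n}0.png');b=cv2.imread(f"pics/{n[0]}17f.png")
    for nm,(u,v,r) in {'scene':{'flask':(213,250,20),'jar':(131,222,16),'span':(253,185,24)},'top':{'flask':(272,136,16),'jar':(361,146,16),'span':(263,232,34)}}[n].items():
        A=cv2.cvtColor(a[v-r:v+r,u-r:u+r],6).astype(np.float32);B=cv2.cvtColor(b[v-r:v+r,u-r:u+r],6).astype(np.float32)
        print(n,nm,cv2.phaseCorrelate(A,B,cv2.createHanningWindow(A.shape[::-1],cv2.CV_32F)))
E
```

```text
(array([0.58942936, 0.03447571, 0.18665738]), [np.float64(0.0003856764867857134), np.float64(0.0003856764867857065)]) expect z .183
scene flask ((0.0746899781351793, -0.1984954003571886), 1.0166346675157547)
scene jar ((-0.08018983511902533, 0.04019527272190082), 0.9826119362842292)
scene span ((2.250372781638575, 1.5737531674327343), 0.19150597477952638)
top flask ((-0.06389026659233465, -0.013224458527126615), 0.9903863701038063)
top jar ((2.606215228348228, 8.656156425306854), 0.3144052871502936)
top span ((-0.06822914756349974, 0.007243950021155854), 0.5267650816175673)
```

```bash
python3 - <<'E'
from h import *; import cv2
b=cv2.imread('pics/s17f.png')
n=cv2.resize(b[140:220,225:325],(480,384),interpolation=cv2.INTER_CUBIC); o=cv2.imread('pics/s7.png')[:,:480]
t=n[195:300,155:215]  # grip+collar now
r=cv2.matchTemplate(o[180:315,140:230],t,cv2.TM_CCOEFF_NORMED); _,m,_,l=cv2.minMaxLoc(r); print('now vs seated-before px shift',(15-l[0])/4.8,(15-l[1])/4.8,m)
z=cv2.imread('pics/t17f.png')
cv2.imwrite('pics/v18.png',np.hstack([o[150:330,100:320],n[150:330,100:320],cv2.resize(z[100:200,320:400],None,fx=1.8,fy=1.8)]))
E
```

```text
now vs seated-before px shift 0.20833333333333334 -0.4166666666666667 0.7396721243858337
```

View pics/v18.png

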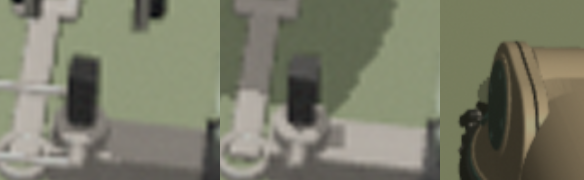

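```bash
python3 -m crank '[[0.011,0.036,0,0],[0.011,0.036,0,0],[0.011,0.036,0,0],[0.011,0.036,0,0],[0,0,0.03,0],[0,0,0.03,0],[0,0,0.03,0],[0,0,0.03,0]]' 0.03 60; python3 -m crank '[[0,0,0.02,0],[0,0,0.015,0],[0,0,0,0],[0,0,0,0]]'; python3 - <<'E'
from h import *; import cv2
w=cams.snapshot('wrist');cv2.imwrite('pics/w19r.png',w)
cv2.imwrite('pics/w19.png',np.hstack([cv2.resize(w[0:110,190:330],None,fx=5,fy=5,interpolation=cv2.INTER_CUBIC)]))
t=cams.snapshot('top');a=cv2.imread('pics/top0.png')
f=lambda q:cv2.cvtColor(q[130:162,345:377],6).astype(np.float32)
print(cv2.phaseCorrelate(f(a),f(t),cv2.createHanningWindow((32,32),cv2.CV_32F)))
E
```

```text
clock: 21.07
eef_pos: [0.6011, -0.1139, 0.1229]
eef_rot: [180.0, -0.0, 95.6]
ft_force: [0.0, 0.3, 0.5]
width: 0.0299
clock: 21.4
eef_pos: [0.6004, -0.1143, 0.0887]
eef_rot: [-179.9, -0.0, 95.5]
ft_force: [-0.3, -0.8, 1.4]
width: 0.0302
((0.9225396031401001, -0.10926524430622209), 0.5018019676208496)
```

View pics/w19.png

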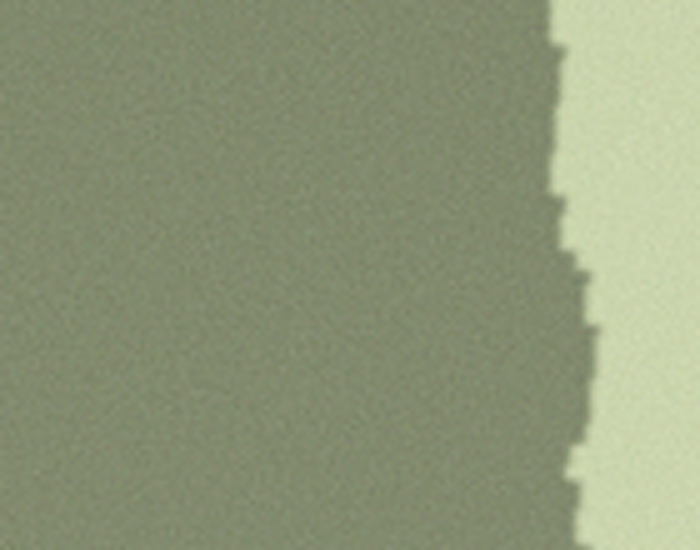

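View pics/w19r.png

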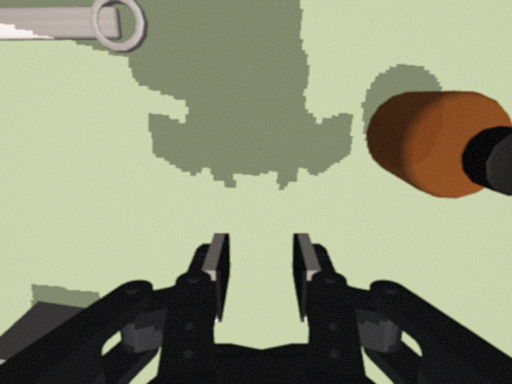

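That view misses the pin, because the camera is tilted away from it. I'll check seating by feel instead: shut fingers touched lightly on top of the grip block, whose expected height is 0.183.

```bash
python3 -m crank '[[0,0,-0.035,0],[0,0,-0.035,0],[0,0,-0.035,0],[0,0,-0.035,0],[0.037,0.0005,0,0],[0.037,0.0005,0,0],[0.037,0.0005,0,0],[0.0376,0.0005,0,0]]' 0 30; python3 -m crank '[[0,0,0.006,0],[0,0,0.006,0],[0,0,0,0],[0,0,0,0]]'; python3 - <<'E'
from h import *; import cv2
w=cams.snapshot('wrist');s=cams.snapshot('scene')
cv2.imwrite('pics/s20.png',np.hstack([cv2.resize(s[130:220,225:325],(400,360),interpolation=cv2.INTER_CUBIC),w[12:372,60:450]]))
E
```

```text
clock: 22.17
eef_pos: [0.5889, 0.0341, 0.2317]
eef_rot: [179.8, 0.0, 95.4]
ft_force: [1.4, 0.5, -0.1]
width: -0.0004
clock: 22.5
eef_pos: [0.5886, 0.031, 0.2176]
eef_rot: [180.0, 0.1, 95.3]
ft_force: [-0.2, -0.7, 0.0]
width: 0.0001
```

View pics/s20.png

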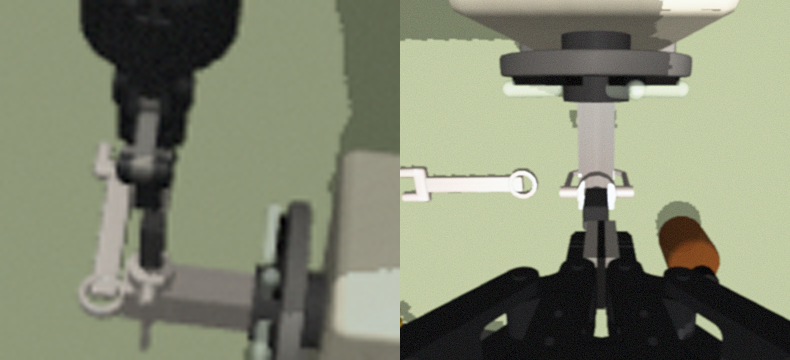

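```bash
python3 -m crank '[[0.001,0,0.004,0],[0,0,0.004,0],[0,0,0.003,0],[0,0,0,0],[0,0,0,0]]';python3 -m crank '[[0,0,0.001,0],[0,0,0.001,0],[0,0,0,0]]';python3 -m crank '[[0,0,0.001,0],[0,0,0.001,0],[0,0,0,0]]'
```

```text
clock: 23.02
eef_pos: [0.5882, 0.0335, 0.2059]
eef_rot: [-180.0, -0.0, 95.4]
ft_force: [0.5, 0.1, -0.1]
width: 0.0002
clock: 23.27
eef_pos: [0.5883, 0.0337, 0.2042]
eef_rot: [-180.0, 0.0, 95.4]
ft_force: [0.1, 0.2, -0.5]
width: -0.0004
clock: 23.52
eef_pos: [0.5882, 0.0337, 0.2021]
eef_rot: [-180.0, 0.0, 95.4]
ft_force: [-0.0, 0.2, -1.0]
width: 0.0002
```

```bash
python3 -m crank '[[0,0,0.0005,0],[0,0,0.0005,0],[0,0,0,0]]';python3 -m crank '[[0,0,0.0005,0],[0,0,0,0],[0,0,0,0]]';python3 -m crank '[[0,0,0.0005,0],[0,0,0,0],[0,0,0,0]]'
```

```text
clock: 23.77
eef_pos: [0.5883, 0.0337, 0.2012]
eef_rot: [-180.0, 0.0, 95.4]
ft_force: [-0.2, 0.1, 0.7]
width: 0.0002
clock: 24.02
eef_pos: [0.5883, 0.0337, 0.2008]
eef_rot: [-180.0, 0.0, 95.4]
ft_force: [-0.3, 0.0, 0.1]
width: 0.0002
clock: 24.27
eef_pos: [0.5883, 0.0337, 0.2003]
eef_rot: [-180.0, -0.0, 95.4]
ft_force: [-0.0, -1.1, -0.1]
width: 0.0
```

```bash
python3 -m crank '[[0,0,0.0005,0],[0,0,0,0],[0,0,0,0]]';python3 -m crank '[[0,0,0.0003,0],[0,0,0,0],[0,0,0,0]]'
```

```text
clock: 24.52
eef_pos: [0.5885, 0.0337, 0.2001]
eef_rot: [180.0, 0.0, 95.4]
ft_force: [-0.2, -0.4, 2.9]
width: 0.0
clock: 24.77
eef_pos: [0.5886, 0.0337, 0.2001]
eef_rot: [180.0, 0.0, 95.4]
ft_force: [-0.9, 0.8, 5.0]
width: -0.0004
```

Rigid contact at TCP 0.2001, so the grip top is at 0.183, exactly the seated height. I'll retreat, take a last look and hand in.

```bash
python3 -m crank '[[0,0,-0.01,0],[0,0,-0.03,0],[0,0,-0.03,0],[-0.03,0,0,0],[-0.035,0,0,0],[-0.035,0,0,0],[-0.03,-0.02,0,0],[0,0,0,0]]'; python3 -m crank '[[-0.02,-0.03,0,0],[-0.02,-0.03,0,0],[0,0,0,0],[0,0,0,0],[0,0,0,0]]'; python3 - <<'E'
from h import *; import cv2
o=get_obs();print(o['clock'],o['eef_pos'],np.abs(o['dq']).max())
s=cams.snapshot('scene');t=cams.snapshot('top');cv2.imwrite('pics/f_s.png',s)
cv2.imwrite('pics/f.png',np.hstack([cv2.resize(s[150:230,235:305],None,fx=6,fy=6,interpolation=cv2.INTER_CUBIC),cv2.resize(t[120:200,190:250],None,fx=6,fy=6,interpolation=cv2.INTER_CUBIC)]))
E
```

```text
clock: 25.43
eef_pos: [0.5777, -0.1074, 0.2692]
eef_rot: [-179.7, 0.3, 94.8]
ft_force: [-0.3, -1.0, -0.6]
width: 0.0002
clock: 25.85
eef_pos: [0.5253, -0.1428, 0.2701]
eef_rot: [179.9, -0.0, 95.4]
ft_force: [0.5, 0.7, 0.5]
width: -0.0002
25.85 [ 0.52530397 -0.14279843  0.27010871] 1.236787731205606
```

View pics/f.png

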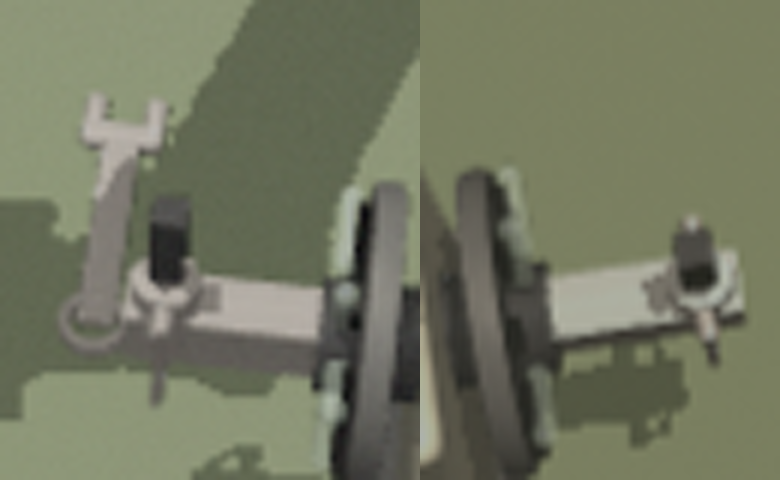

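The final view shows the collar on the stub, the ring hanging shut below it, and the robot clear of everything.

```bash
python3 - <<'E'
from station import env
print(env.job_done())
E
```

```text
the job is handed in; nothing more can be done
None
```

The linchpin is seated in the drive stub with its ring snapped shut, and I handed the job in at about 26 s on the robot's clock.

I took the steel pin from its block and felt it into the cross hole. I pushed it until the collar bottomed at about 10 N, with the ring open and pointing outward. I stopped the first attempt to close the ring because a finger knuckle was getting close to the grip block, and the ring sprang back open. With the gripper turned 90°, one open finger pushed the bow down until it snapped shut.

**Last checks**
- **Seating:** a light touch of about 5 N on the grip's top met firm contact at 0.183 m, the height for a fully home collar. Camera triangulation read 0.187 m, about 4 mm higher. I trusted the touch, because the coarse pixels and 2 mm calibration could account for most of the gap.
- **Ring:** both final views show it hanging shut below the stub. I had no close view of the bow under the pin's tip.
- **Bottle and jar:** the bottle matched its starting picture in both views. The jar matched in the scene view; its top-view matches were unreliable, one blocked by the arm and one showing a weak shift of about 1 pixel.
- **Spanner:** it matched in the top view. The scene-view match was poor because of shadow and the pin in front of it.
- **Yellow pin:** I left the look-alike alone, and it showed no visible change.

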